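# Close a pair of casts in the bite press: three clicks and hold

## Task

The pink upper cast is already mounted in the blue bite press: find the lower cast of the same stone colour and set it flat between the locating pins of the pulled-out slide tray, its rounded tooth side to the right like the upper cast's, let go of it, and push the tray fully home under the upper cast. Then pull the lever with the red knob towards you exactly three clicks, which can be felt as sudden drops of its pull, never going on to the fourth, so that the pair is pressed together, and finish still holding the lever at the third click: it springs open as soon as it is let go. Leave the casts of other colours, the glass dish and the wax tray where they are.

Things in the scene. Friction and masses are not known exactly. Their poses are not given: they have to be found in the camera images.
- press: The blue bite press, fixed to the worktop: aluminium base plate 310 x 110 mm, column at the back, head arm above the ram (head top 150 mm, lever hub 186 mm above the worktop). Origin on the worktop straight under the ram axis, which is also the lever's axis; x points from the operator's side to the column (base plate from x = -205 to +105 mm), y to the left, z up.
- press_tray (a joint): How far the slide tray has gone in under the ram along the press's x axis: 0 m = pulled out (start), 0.130 m = fully home against its stop. It slides with about 2 N of friction and stays where it is left.
- nest (a point): Centre of the cast's place on the flat slide tray (plate 102 x 90 mm), on the plate's surface, 28 mm above the worktop; with the tray out it lies 130 mm in front of the ram axis. Axes as the press's. The seated cast's centre comes 13 mm above this point, the cast's x axis (to its rounded tooth front) along the nest's -y (right), the cast's y axis along the nest's +x.
- nest_front (a point): Point on the tray plate where the middle of the cast's front edge belongs, 30 mm to the right (-y) of the nest. Six round-topped steel pins, 6 mm thick, 9 mm high, stand round the nest with about 2 mm of play: two behind the heel, two at the ends of the tooth arch, one at each side; 50 mm is free between the pins for a finger at the middle of the heel and of the tooth front.
- tray_knob (a point): Centre of the tray's upright black handle, 16 mm thick, 37 mm high, top 77 mm above the worktop, on an arm at the tray's right side: 30 mm nearer to the operator and 95 mm to the right of the nest. Pushing it along the press's +x moves the tray in.
- press_lever (a joint): Lever angle, rad: 0 = at rest on its stop, pointing along the press's +y (left); grows as it is pulled towards the operator, counter-clockwise from above. A sprung plunger drops into the gaps of a toothed ring: clicks 1, 2, 3 at 0.262, 0.524, 0.785 rad; end stop 1.31. The ring does not lock: let go, a return spring swings the lever back to 0. The ram goes down 16 mm per rad.
- lever_knob (a point): Centre of the lever's upright red knob, 19 mm thick, 44 mm high (top 223 mm above the worktop), 120 mm from the lever's axis; the 12 mm lever rod lies below it (centre 173 mm up). The pull at the knob climbs from about 4.5 to 5.5 N up each tooth (1.5 N more once the casts meet), then falls by about 4 N as the plunger drops into the next gap - the click - and jumps up again at its bottom.
- cast_pink_center (a point): Centre, half-way up, of the loose pink lower cast, the mate of the pink upper cast: 60 mm along x, 76 mm along y, 26 mm high, 70 g, teeth up. The flat heel is at x = -30 mm, the rounded tooth front at x = +30 mm. Only the lowest 10 mm (the base) have upright sides; above, the sides slope in to the teeth, so grip it low, across heel and front (along its x).
- cast_pink_front (a point): Middle of the pink lower cast's rounded front edge, at the underside, 30 mm from the centre along the cast's x.
- cast_yellow_center (a point): Centre, half-way up, of a loose yellow cast of another job, same shape, 60 x 79 x 26 mm. Must stay where it is.
- cast_teal_center (a point): Centre, half-way up, of a loose teal cast of another job, same shape, 60 x 77 x 29 mm. Must stay where it is.
- cast_upper: The pink upper cast, mounted upside down under the ram, its lowest teeth 63 mm above the worktop with the lever at rest, 9 mm above the teeth of a seated lower cast. Its x axis (tooth front) points along the press's -y (right). A spring above it limits the pressure on the lower cast to about 10 N at the third click.
- glass_dish: Small glass dish with pink contents, 42 mm wide, 16 mm high, loose; origin under its centre. Must stay where it is.
- wax_tray: Black tray of pink wax, 62 x 98 x 25 mm, loose; origin under its centre. Must stay where it is.

How it is judged:
By the outcome, as a careful person would: the job done as asked, in the order asked, and still so for the second after the job is handed in, while the arm keeps its last pose, push and grip.
It also fails if it takes over 72 s, if anything falls off the work surface, if the arm or the gripper's body presses on something with over 40 N, if the wrist force passes 120 N, or if a joint passes its speed limit or range.

## Robot

A 6-joint arm with a two-finger parallel gripper is mounted at the origin on a cart in front of the work surface, level with it; the furniture and walls round the work are solid. World frame = base frame: x ahead of the robot, y to its left, z up, the work surface at z = 0. Lengths are in m, angles in degrees, forces in N, time in s.
With the tool pointing down it reaches from about 0.4 to 0.825 m from the base axis. Payload 7 kg.
Tool frame: the origin (TCP) lies on the centre line of the jaws, within the pads' length; the fingertips stand 14 mm ahead of it and the grasp point (between the pads) lies 5 mm behind it; z points along the fingers, y is the line along which they close (so a half turn about z gives the same grasp; the last joint's range is limited). The gripper opens to 88 mm and grips with 3 to 60 N. Pads are 19 mm wide; open, the fingers measure 130 mm over their backs; the gripper's body (78 mm by 193 mm) begins 47 mm behind the grasp point.
Start: joints at [-47.206, 20.546, 0.682, 0, -70.136, -16.507], TCP at [0.299, -0.605, 0.21] pointing down, gripper open.
Joint ranges: [-176.03, 176.03], [-82.01, 121.73], [-58.28, 71.71], [-173.87, 95.51], [-174.79, -0.11], [-173.66, 173.66]. Speed limits (degrees/s): [136.94, 136.94, 172.46, 180, 180, 180].

## Interface

Orientations are given as [roll, pitch, yaw] about the fixed x, y, z axes, in that order (R = Rz(yaw) Ry(pitch) Rx(roll)).
In Python, from plant import r gives the robot as it stands.
- The arm moves only by the tool send_rows, never from a script. Its argument "steps" is a list of rows, each an object with "dp": the shift along the tool's x, y, z in mm, a list of three; "roll": the turn about the tool's z in rad; "jaw": the opening in per cent of the stroke, from 0 (shut) to 100 (fully open). In form: [{"dp": [tx, ty, tz], "roll": roll, "jaw": jaw}, ...]. A call has 1 to 5 rows; each row is the pose to reach, as a shift and turn from the pose commanded when the call began, along the tool's axes at that moment; what a row does not reach only later rows make up. A row lasts 1/8 s, in which the tool goes at most 62.5 mm and 10.7 degrees, less where a joint would pass 70% of its speed; a pose out of reach is approached as far as the arm can. A call with a gripper value outside its range is refused whole. The fingers move at their own pace and stop on an object; "newtons" is the grip in N (left out, the last holds). Time passes only in rows, so rows that repeat a pose let the fingers close. It gives the time, the measured TCP pose, the force, the opening and the grip force at its end, in the units of the state.
- r.get_state(): the state, without advancing time (a new reading comes with each control period).
- r.capture(name): name is "scene" or "top" or "wrist"; returns a dict with "image" (400x640x3 uint8, blue, green, red), "K" (3x3 intrinsics, pixels), "rvec" (rotation vector, rad) and "tvec" (3), from world to camera coordinates, as OpenCV has them. Camera axes: x right, y down, z forward; pixel columns grow to the right and rows downward; lengths in m; the calibration is good to about 2 mm. The wrist camera is an equidistant fisheye: a pixel r from the principal point sees the ray r / f radians off the axis. A picture is of the moment at which its call begins. There is no depth.
- r.close_job(): hands the job in; it is judged then, once.
The state is a dict: "time_s": time; "joints": joint angles; "qd": joint speeds; "joint_torque": joint torques, N m; "tcp_pos": TCP position; "eef_rot": TCP orientation; "contact_force": force on the tool from outside, world axes, zero at the start; "moment": the same for the moment, N m; "gripper_width": finger opening in m; "gripper_force": force on a finger pad.
Only numpy, scipy, OpenCV 4.12 (cv2) and the standard library are available. Lean on these libraries where they do the work, as an engineer would, in place of code of your own. Each camera call takes 0.05 s, during which the arm holds its last target. There are 200 camera calls.

## Working session

There is one attempt and no reset: what is moved stays moved. The work goes in short steps, Python scripts to look and compute and a tool call to move; the robot and the scene stay as the last step left them, time stands still between calls to the robot, and variables do not carry over. Pictures are saved under pics/ and viewed, at most 10 in all, crops included, and the job is handed in when it is done.

Besides the shell and the picture viewer there is one more tool, called after "Request:" as a command line: name --argument value ..., lists and objects as JSON in quotes. send_rows: Moves the arm, as the interface text tells. Its arguments: {"type":"object","properties":{"steps":{"type":"array","items":{"type":"object","properties":{"dp":{"type":"array","items":{"type":"number"}},"roll":{"type":"number"},"jaw":{"type":"number"}}}},"newtons":{"type":"number"}},"required":["steps"]}

```bash
mkdir -p pics; ls; python3 - <<'E'
from plant import r
import cv2
s=r.get_state();print(s)
for n in("scene","top"):
    c=r.capture(n);cv2.imwrite(f"pics/{n}1.png",c["image"]);print(n,c["K"],c["rvec"],c["tvec"])
E
```

```text
pics
{'time_s': 0.0, 'joints': array([-4.72044708e+01,  2.05914049e+01,  6.31912263e-01, -2.11185995e-02,
       -7.01371576e+01, -1.65067873e+01]), 'qd': array([ 0.01155898, -0.04573539, -0.08210227,  0.03085005,  0.00049329,
        0.03934737]), 'joint_torque': array([-1.61707278e-03, -5.82711732e+01,  2.93049073e+01,  6.99695528e+00,
        6.77060147e-03, -2.00475574e-04]), 'tcp_pos': array([ 0.29868231, -0.60471105,  0.20870579]), 'eef_rot': array([ 1.79901692e+02, -8.42945536e-03, -1.53718443e+02]), 'contact_force': array([ 0.9394064 , -0.25530482,  0.40309036]), 'moment': array([-0.02337384, -0.04535759,  0.00296309]), 'gripper_force': 0.0, 'gripper_width': 0.08751009369679684}
scene [[512.25475528   0.         316.11351139]
 [  0.         512.25475528 196.93930826]
 [  0.           0.           1.        ]] [ 2.25106743 -1.11448301  0.39278567] [-0.31734523  0.43445083  1.49780406]
top [[372.03776297   0.         319.18928934]
 [  0.         372.03776297 197.49289247]
 [  0.           0.           1.        ]] [ 2.14675443 -2.11318179  0.17779916] [0.00608443 0.55644125 1.38556277]
```

View pics/scene1.png

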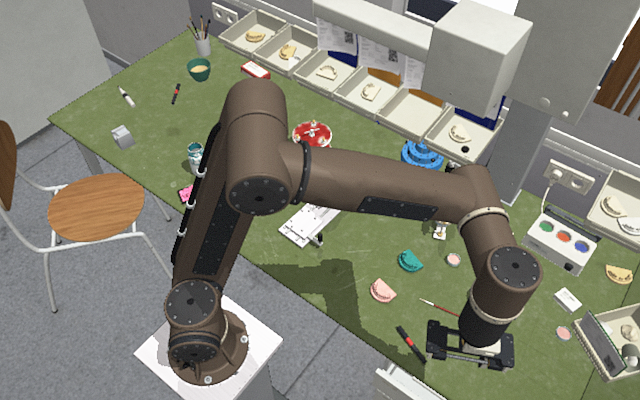

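View pics/top1.png

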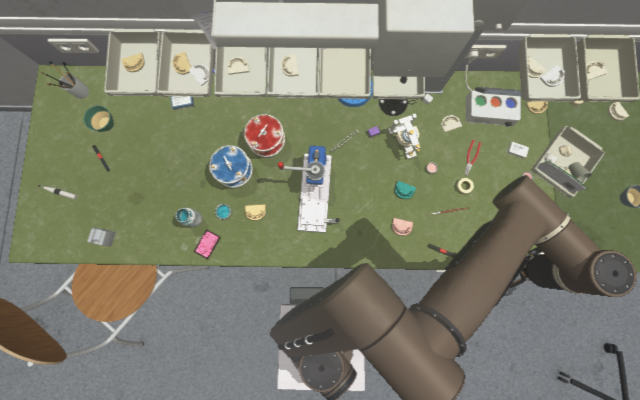

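The top view shows the press hub at about (316,168), the tray around (313,212), its black knob at (335,220) and the red lever knob at (281,166). The pink cast is at (402,227), teal at (404,190) and yellow at (256,212). I'll zoom in for accurate pixels.

```bash
cat > h.py <<'E'
import numpy as np, cv2
from plant import r
def cam(n):
    c=r.capture(n); c["R"]=cv2.Rodrigues(np.array(c["rvec"]))[0]; c["t"]=np.array(c["tvec"]).ravel(); return c
def ray(c,uv,fish=False):
    K=np.array(c["K"]); d=np.array([(uv[0]-K[0,2])/K[0,0],(uv[1]-K[1,2])/K[1,1]])
    if fish:
        th=np.hypot(*d); v=np.array([*(d/max(th,1e-9)*np.sin(th)),np.cos(th)])
    else: v=np.array([*d,1.])
    return -c["R"].T@c["t"], c["R"].T@v
def at(c,uv,z,fish=False):
    o,v=ray(c,uv,fish); return o+v*(z-o[2])/v[2]
def px(c,p,fish=False):
    q=c["R"]@np.array(p)+c["t"];K=np.array(c["K"])
    if fish:
        rr=np.hypot(q[0],q[1]);th=np.arctan2(rr,q[2]);d=q[:2]/rr*th
    else: d=q[:2]/q[2]
    return d*[K[0,0],K[1,1]]+K[:2,2]
E
python3 - <<'E'
from h import *
c=cam("top")
im=c["image"][130:250,230:430]
cv2.imwrite("pics/crop1.png",cv2.resize(im,None,fx=4,fy=4,interpolation=cv2.INTER_CUBIC))
for n,uv,z in [("pink",(402,227),.013),("hub",(316,168),.186),("redknob",(281,166),.223),("nest",(313,212),.028),("tknob",(335,220),.077)]:
    print(n,at(c,uv,z).round(3))
E
```

```text
pink [ 0.451 -0.309  0.013]
hub [0.638 0.027 0.186]
redknob [0.633 0.146 0.223]
nest [0.502 0.038 0.028]
tknob [ 0.467 -0.046  0.077]
```

View pics/crop1.png

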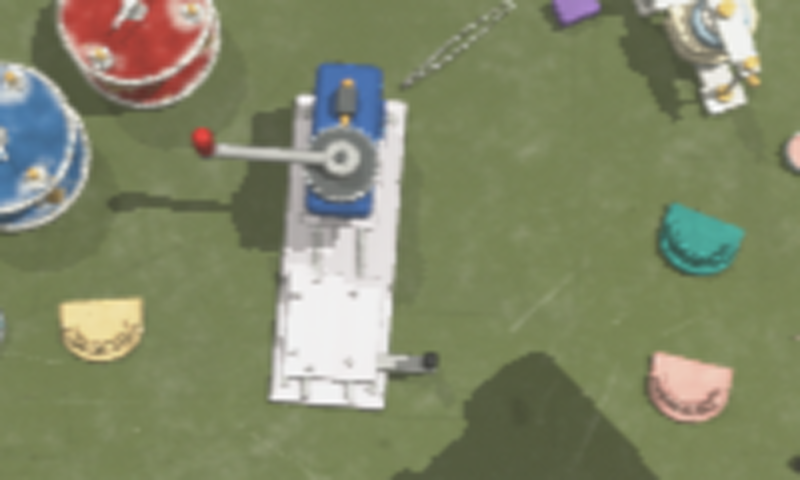

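The crop gives the press axis, the tray knob at (430,360), the red knob at (203,140), and the pink heel running (652,353)–(733,366) with its front at (688,422). Next I'll compute positions and the first move.

```bash
cat >> h.py <<'E'
def mv(x,y,z,yaw):
    s=r.get_state();p=np.array(s["tcp_pos"]);w=np.radians(s["eef_rot"][2]);d=np.array([x,y,z])-p
    X=np.array([np.cos(w),np.sin(w)]);Y=np.array([np.sin(w),-np.cos(w)])
    dy=(yaw-s["eef_rot"][2]+180)%360-180
    print("dp",(1000*np.array([d[:2]@X,d[:2]@Y,-d[2]])).round(1),"roll",round(-np.radians(dy),4),"| tcp",p.round(4),"rot",np.round(s["eef_rot"],2),"q",np.round(s["joints"]).astype(int))
E
python3 - <<'E'
from h import *
c=cam("top"); C=lambda u,v:(230+(u+.5)/4-.5,130+(v+.5)/4-.5)
A=lambda u,v,z:at(c,C(u,v),z)[:2]
l,rr=A(652,353,.015),A(733,366,.015);f=A(688,422,.005)
d=l-rr; print("heel",l,rr,"front",f,"len",np.hypot(*d),"cast x ang",np.degrees(np.arctan2(d[1],d[0]))+90, "ctr",(((l+rr)/2)+f)/2)
b=(A(272,403,.01)+A(385,408,.01))/2;t=(A(297,95,.01)+A(405,102,.01))/2
print("base",b,t,"len",np.hypot(*(t-b)),"ang",np.degrees(np.arctan2(*(t-b)[::-1])))
print("hub",A(341,157,.19),"red",A(203,135,.223),"tk",A(430,358,.077))
mv(.451,-.309,.2,-90)
E
```

```text
heel [ 0.48565784 -0.27278834] [ 0.47415908 -0.35139877] front [ 0.41977939 -0.308593  ] len 0.07944697087950685 cast x ang 171.67806156346475 ctr [ 0.44984392 -0.31034328]
base [0.4299131  0.04194816] [0.73978832 0.02526654] len 0.3103239038776724 ang -3.081448768119184
hub [0.63343132 0.03079704] red [0.64268516 0.14883695] tk [ 0.47028528 -0.05360676]
dp [-267.5  197.9    9.1] roll -1.1121 | tcp [ 0.2988 -0.605   0.2091] rot [ 1.7994e+02 -1.0000e-02 -1.5372e+02] q [-47  21   1   0 -70 -17]
```

Request:
send_rows --steps '[{"dp": [-267,198,9],"roll": -0.967,"jaw": 100},{"dp": [-267,198,9],"roll": -0.967,"jaw": 100},{"dp": [-267,198,9],"roll": -0.967,"jaw": 100},{"dp": [-267,198,9],"roll": -0.967,"jaw": 100},{"dp": [-267,198,9],"roll": -0.967,"jaw": 100}]'

```text
time_s: 0.82
tcp_pos: [0.4421, -0.3254, 0.2012]
eef_rot: [-180.0, -0.0, -99.6]
contact_force: [0.7, -0.8, -0.2]
gripper_width: 0.0878
gripper_force: 0.0
```

```bash
python3 -c "
from h import *
mv(.450,-.310,.13,-98.3)"
```

```text
dp [-16.5  -5.2  71.2] roll -0.0235 | tcp [ 0.4421 -0.3254  0.2012] rot [-179.98   -0.    -99.65] q [-16   9 -16   0 -65   6]
```

Request:
send_rows --steps '[{"dp": [-16,-5,71],"roll": -0.024},{"dp": [-16,-5,71],"roll": -0.024},{"dp": [-16,-5,71],"roll": -0.024}]'

```text
invalid input
```

```bash
python3 -c "
from h import *
c=cam('wrist');cv2.imwrite('pics/w1.png',c['image']);print(c['K'],(-c['R'].T@c['t']).round(3))
mv(.450,-.310,.13,-98.3)
for p in [(.450,-.310,0),(.450,-.310,.026),(.42,-.3057,0),(.48,-.315,0)]: print(p,px(c,p,True).round(1))
"
```

```text
[[309.70691629   0.         320.28578811]
 [  0.         309.70691629 202.52755836]
 [  0.           0.           1.        ]] [ 0.432 -0.392  0.377]
dp [-11.2  -3.5  71.2] roll -0.0113 | tcp [ 0.4448 -0.3205  0.2012] rot [-1.7991e+02  8.0000e-02 -9.8950e+01] q [-15   9 -16   0 -65   6]
(0.45, -0.31, 0) [317.3 192. ]
(0.45, -0.31, 0.026) [317.1 196.8]
(0.42, -0.3057, 0) [341.6 191.4]
(0.48, -0.315, 0) [293.  192.1]
```

View pics/w1.png

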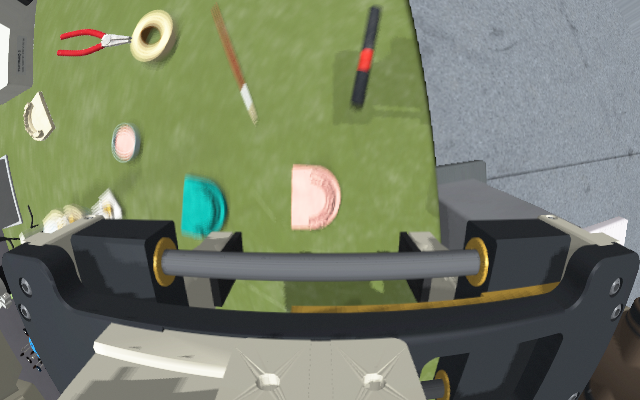

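Wrist view: the pink cast's heel edge is at x≈291 (y 165–231) and its front is at (341,195), close to my projection. I'll go lower and refine by segmentation.

Request:
send_rows --steps '[{"dp": [-11,-4,71],"roll": -0.011,"jaw": 100},{"dp": [-11,-4,71],"roll": -0.011,"jaw": 100},{"dp": [-11,-4,71],"roll": -0.011,"jaw": 100},{"dp": [-11,-4,71],"roll": -0.011,"jaw": 100}]'

```text
time_s: 1.38
tcp_pos: [0.4481, -0.3183, 0.132]
eef_rot: [-179.9, -0.0, -99.4]
contact_force: [-0.5, 1.1, 0.2]
gripper_width: 0.0877
gripper_force: 0.0
```

```bash
cat >> h.py <<'E'
def pinkfit(c,guess,z,fish=True):
    hsv=cv2.cvtColor(c["image"],cv2.COLOR_BGR2HSV)
    m=((hsv[...,0]<12)|(hsv[...,0]>172))&(hsv[...,1]>30)&(hsv[...,1]<140)&(hsv[...,2]>110)
    m=cv2.morphologyEx(m.astype(np.uint8),cv2.MORPH_CLOSE,np.ones((3,3)))
    n,L,st,ce=cv2.connectedComponentsWithStats(m)
    g=px(c,guess,fish);i=1+np.argmin(np.hypot(*(ce[1:]-g).T)+1e3*(st[1:,4]<150))
    cs=max(cv2.findContours((L==i).astype(np.uint8),cv2.RETR_EXTERNAL,cv2.CHAIN_APPROX_NONE)[0],key=len)[:,0]
    return np.array([at(c,u,z,fish)[:2] for u in cs.astype(float)]),st[i]
E
python3 - <<'E'
from h import *
c=cam('wrist');cv2.imwrite('pics/w2.png',c['image'])
P,st=pinkfit(c,(.45,-.307,.01),.006);print(st)
for z in(.0,.008):
    P,_=pinkfit(c,(.45,-.307,.01),z)
    best=None
    for a in np.radians(np.arange(160,185,.25)):
        X=np.array([np.cos(a),np.sin(a)]);Y=np.array([-X[1],X[0]])
        u=P@X;v=P@Y
        s=(np.sort(u)[:25]).std()  # straight heel -> tight
        if best is None or s<best[0]: best=(s,a,u.min(),u.max(),v.min(),v.max(),X,Y)
    s,a,u0,u1,v0,v1,X,Y=best
    print(z,"ang",np.degrees(a),"size",u1-u0,v1-v0,"ctr",((u0+u1)/2*X+(v0+v1)/2*Y).round(4), "minrect",cv2.minAreaRect(P.astype(np.float32)))
mv(.45,-.307,.13,-98.3)
E
```

```text
[ 290  164   61   76 3178]
0.0 ang 169.0 size 0.0617913120059721 0.07964338293700537 ctr [ 0.4522 -0.3061] minrect ((0.45202910900115967, -0.30578675866127014), (0.07950856536626816, 0.06128178536891937), 78.21912384033203)
0.008 ang 169.0 size 0.060184769685801776 0.07757269595762134 ctr [ 0.4519 -0.3081] minrect ((0.451669842004776, -0.30783626437187195), (0.07744140923023224, 0.05968847870826721), 78.21910858154297)
dp [-11.4  -0.    2. ] roll -0.0196 | tcp [ 0.4481 -0.3182  0.132 ] rot [-1.7985e+02 -4.0000e-02 -9.9430e+01] q [-15  12 -22   0 -56   5]
```

View pics/w2.png

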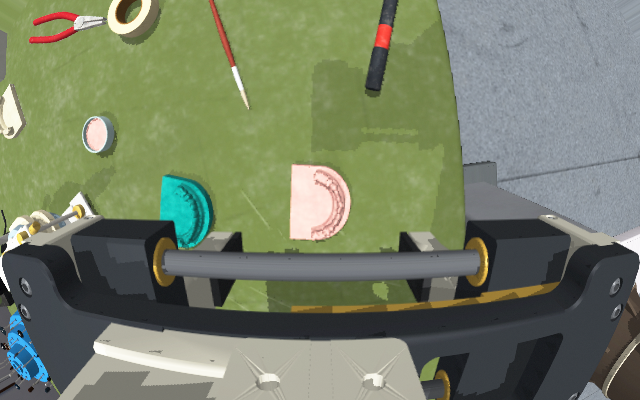

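Segmentation gives about 60 × 77 mm, which matches the pink cast: centre (0.4518,−0.308), x axis at about 168.6°, so yaw −101.4. Moving down.

```bash
python3 -c "
from h import *
mv(.4518,-.308,.06,-101.4)"
```

```text
dp [-10.7  -2.   72. ] roll 0.0345 | tcp [ 0.4481 -0.3182  0.132 ] rot [-1.7985e+02 -4.0000e-02 -9.9430e+01] q [-15  12 -22   0 -56   5]
```

Request:
send_rows --steps '[{"dp": [-11,-2,50],"roll": 0.035,"jaw": 100},{"dp": [-11,-2,72],"roll": 0.035,"jaw": 100},{"dp": [-11,-2,72],"roll": 0.035,"jaw": 100},{"dp": [-11,-2,72],"roll": 0.035,"jaw": 100}]'

```text
time_s: 1.92
tcp_pos: [0.4521, -0.3074, 0.0599]
eef_rot: [-179.9, -0.0, -101.4]
contact_force: [-0.1, -0.0, 0.0]
gripper_width: 0.0875
gripper_force: 0.0
```

```bash
python3 -c "
from h import *
mv(.4518,-.308,.016,-101.4)"
```

```text
dp [ 0.7  0.2 43.9] roll 0.0003 | tcp [ 0.4521 -0.3074  0.0599] rot [-1.7987e+02 -3.0000e-02 -1.0138e+02] q [-14  17 -27   0 -46   2]
```

Request:
send_rows --steps '[{"dp": [0,0,25],"roll": 0,"jaw": 100},{"dp": [0,0,44],"roll": 0,"jaw": 100},{"dp": [0,0,44],"roll": 0,"jaw": 100},{"dp": [0,0,44],"roll": 0,"jaw": 70},{"dp": [0,0,44],"roll": 0,"jaw": 50}]' --newtons 15

```text
time_s: 2.55
tcp_pos: [0.452, -0.3069, 0.0155]
eef_rot: [-179.9, -0.0, -101.4]
contact_force: [0.5, -0.3, -0.0]
gripper_width: 0.0733
gripper_force: 0.0
```

Request:
send_rows --steps '[{"dp": [0,0,0],"roll": 0,"jaw": 50},{"dp": [0,0,0],"roll": 0,"jaw": 50},{"dp": [0,0,0],"roll": 0,"jaw": 50}]'

```text
time_s: 2.92
tcp_pos: [0.4511, -0.3066, 0.0143]
eef_rot: [-180.0, -0.0, -101.4]
contact_force: [0.5, -0.1, 0.1]
gripper_width: 0.0455
gripper_force: 0.0
```

```bash
python3 -c "
from h import *
print(r.get_state()['gripper_width'],r.get_state()['gripper_force'])
c=cam('wrist');cv2.imwrite('pics/w3.png',c['image']);print(px(c,(.4518,-.308,.01),True))"
```

```text
0.04549649796629815 0.0
[321.09447999 233.04101445]
```

View pics/w3.png

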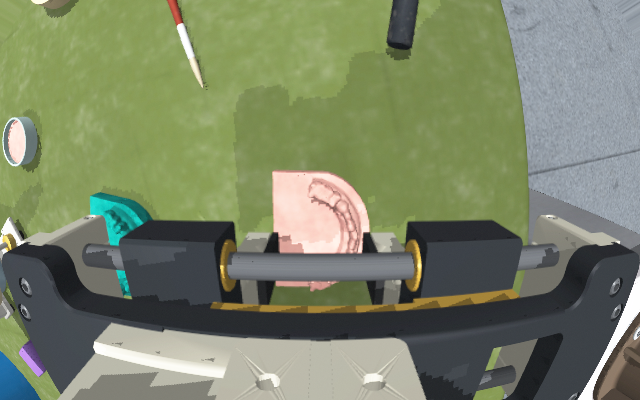

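Here the fingers sit at x≈277 and 366 (y≥235) while the cast spans x 274–369 and y 170–290. I'll check where the fingertips should project.

```bash
python3 - <<'E'
from h import *
c=cam('wrist');s=r.get_state();p=np.array(s['tcp_pos']);R=cv2.Rodrigues(np.zeros(3))[0]
w=np.radians(s["eef_rot"][2]);X=np.array([np.cos(w),np.sin(w),0]);Y=np.array([np.sin(w),-np.cos(w),0]);Z=np.array([0,0,-1.])
print(p,s['gripper_width'],"cam in tool",[round(float((-c['R'].T@c['t']-p)@a),3) for a in(X,Y,Z)],"axis",[round(float(c['R'][2]@a),3) for a in(X,Y,Z)])
for dz in(.014,0,-.005,-.03,-.05):
    print(dz,[px(c,p+Z*dz+Y*h+X*lx,True).round(0) for h in(-.0228,.0228) for lx in (-.0095,.0095)])
for z in (0,.01,.026):
  print(z,[px(c,np.array([.4518,-.308,z])+X*a+Y*b,True).round(0) for a,b in((0,-.03),(0,.03),(.038,-.03),(-.038,-.03))])
b=(c['image'][:, :, 2].astype(int)-c['image'][:, :, 0])
E
```

```text
[ 0.45108959 -0.30654692  0.01421247] 0.044220874650585246 cam in tool [0.067, -0.001, -0.176] axis [-0.25, 0.0, 0.968]
0.014 [array([288., 243.]), array([287., 216.]), array([357., 243.]), array([358., 216.])]
0 [array([286., 252.]), array([285., 222.]), array([359., 252.]), array([361., 222.])]
-0.005 [array([285., 255.]), array([284., 225.]), array([360., 255.]), array([362., 225.])]
-0.03 [array([280., 274.]), array([278., 241.]), array([366., 274.]), array([368., 241.])]
-0.05 [array([275., 293.]), array([273., 257.]), array([372., 293.]), array([374., 257.])]
0 [array([275., 228.]), array([367., 228.]), array([273., 170.]), array([278., 279.])]
0.01 [array([273., 233.]), array([369., 233.]), array([270., 172.]), array([276., 286.])]
0.026 [array([269., 242.]), array([373., 242.]), array([266., 177.]), array([273., 299.])]
```

```bash
python3 -c "
import cv2,numpy as np
a=cv2.imread('pics/w2.png')[200:310,190:450];b=cv2.imread('pics/w3.png')[200:310,190:450]
cv2.imwrite('pics/cmp.png',cv2.resize(np.vstack([a,b]),None,fx=2.6,fy=2.6,interpolation=cv2.INTER_CUBIC))"
```

```text
(no output)
```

View pics/cmp.png

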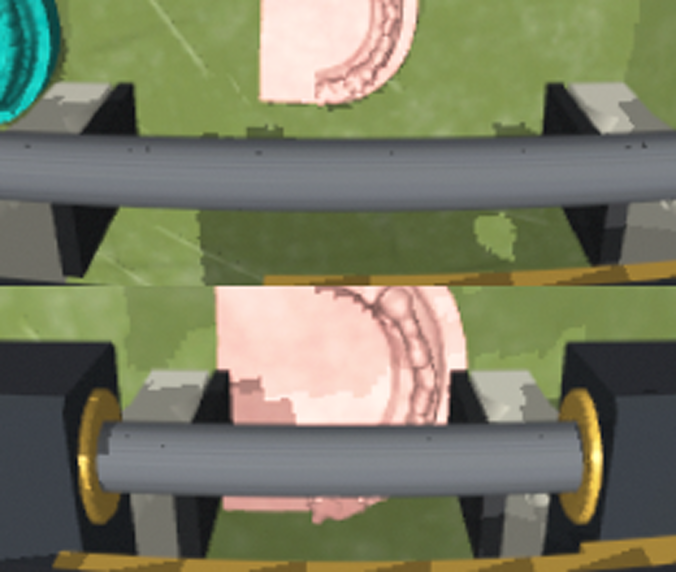

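The fingertips (inner edges at px 241 and 400, y 233) turn out to be about 16 mm *behind* the reported TCP, so the jaws closed just above the cast at z≈0.03. I'll reopen and go lower, feeling for the surface.

Request:
send_rows --steps '[{"dp": [0,0,0],"roll": 0,"jaw": 100},{"dp": [0,0,0],"roll": 0,"jaw": 100},{"dp": [0,0,0],"roll": 0,"jaw": 100},{"dp": [0,0,0],"roll": 0,"jaw": 100},{"dp": [0,0,0],"roll": 0,"jaw": 100}]'

```text
time_s: 3.65
tcp_pos: [0.4511, -0.3066, 0.0142]
eef_rot: [180.0, 0.0, -101.4]
contact_force: [-0.2, -0.4, -0.2]
gripper_width: 0.0857
gripper_force: 0.0
```

Request:
send_rows --steps '[{"dp": [0,0,5],"roll": 0,"jaw": 100},{"dp": [0,0,10],"roll": 0,"jaw": 100},{"dp": [0,0,15],"roll": 0,"jaw": 100},{"dp": [0,0,20],"roll": 0,"jaw": 100}]'

```text
time_s: 4.15
tcp_pos: [0.4509, -0.3065, -0.0063]
eef_rot: [180.0, 0.0, -101.4]
contact_force: [-0.1, 0.0, -0.1]
gripper_width: 0.0875
gripper_force: 0.0
```

Request:
send_rows --steps '[{"dp": [0,0,2],"roll": 0,"jaw": 100},{"dp": [0,0,4],"roll": 0,"jaw": 100},{"dp": [0,0,4],"roll": 0,"jaw": 100}]'

```text
time_s: 4.53
tcp_pos: [0.4511, -0.3066, -0.0098]
eef_rot: [180.0, -0.0, -101.4]
contact_force: [-0.7, -0.0, -0.2]
gripper_width: 0.0882
gripper_force: 0.0
```

Request:
send_rows --steps '[{"dp": [0,0,1.5],"roll": 0,"jaw": 100},{"dp": [0,0,3],"roll": 0,"jaw": 100},{"dp": [0,0,3],"roll": 0,"jaw": 100}]'

```text
time_s: 4.9
tcp_pos: [0.451, -0.3066, -0.0129]
eef_rot: [180.0, 0.0, -101.4]
contact_force: [-0.2, 0.4, -1.3]
gripper_width: 0.0876
gripper_force: 0.0
```

Request:
send_rows --steps '[{"dp": [0,0,1],"roll": 0,"jaw": 100},{"dp": [0,0,1.5],"roll": 0,"jaw": 100},{"dp": [0,0,1.5],"roll": 0,"jaw": 100}]'

```text
time_s: 5.28
tcp_pos: [0.4511, -0.3065, -0.0144]
eef_rot: [180.0, 0.0, -101.4]
contact_force: [0.1, 0.8, 1.2]
gripper_width: 0.0878
gripper_force: 0.0
```

Request:
send_rows --steps '[{"dp": [0,0,0],"roll": 0,"jaw": 55},{"dp": [0,0,0],"roll": 0,"jaw": 55},{"dp": [0,0,0],"roll": 0,"jaw": 55},{"dp": [0,0,0],"roll": 0,"jaw": 55},{"dp": [0,0,0],"roll": 0,"jaw": 55}]' --newtons 15

```text
time_s: 5.9
tcp_pos: [0.4511, -0.3066, -0.0143]
eef_rot: [-180.0, -0.0, -101.4]
contact_force: [0.2, 0.4, 0.1]
gripper_width: 0.0586
gripper_force: 15.0
```

Request:
send_rows --steps '[{"dp": [0,0,-20],"roll": 0,"jaw": 55},{"dp": [0,0,-60],"roll": 0,"jaw": 55},{"dp": [0,0,-110],"roll": 0,"jaw": 55},{"dp": [0,0,-110],"roll": 0,"jaw": 55},{"dp": [0,0,-110],"roll": 0,"jaw": 55}]'

```text
time_s: 6.52
tcp_pos: [0.4508, -0.3063, 0.0955]
eef_rot: [-180.0, 0.0, -101.4]
contact_force: [0.7, -0.1, -1.2]
gripper_width: 0.0592
gripper_force: 15.0
```

```bash
python3 -c "
from h import *
mv(.5048,.0379,.11,-3.1);s=r.get_state();print(s['contact_force'],s['gripper_width'],s['gripper_force'])"
```

```text
dp [-348.1   15.   -14.5] roll -1.7155 | tcp [ 0.4508 -0.3063  0.0955] rot [-1.7999e+02  2.0000e-02 -1.0139e+02] q [-14  14 -25   0 -51   2]
[ 0.72771221 -0.08041095 -1.17571737] 0.05924337763210634 14.984366051993058
```

Request:
send_rows --steps '[{"dp": [-50,2,-14],"roll": -0.17,"jaw": 55},{"dp": [-100,4,-14],"roll": -0.35,"jaw": 55},{"dp": [-150,6,-14],"roll": -0.53,"jaw": 55},{"dp": [-200,8,-14],"roll": -0.71,"jaw": 55},{"dp": [-240,10,-14],"roll": -0.88,"jaw": 55}]'

```text
time_s: 7.15
tcp_pos: [0.4877, -0.0676, 0.1083]
eef_rot: [179.9, 0.1, -50.6]
contact_force: [-0.0, -0.5, -0.8]
gripper_width: 0.059
gripper_force: 15.0
```

```bash
python3 -c "
from h import *
mv(.5048,.0379,.11,-3.1)"
```

```text
dp [-70.7 -80.2  -1.7] roll -0.8289 | tcp [ 0.4877 -0.0676  0.1083] rot [ 1.7987e+02  8.0000e-02 -5.0590e+01] q [ 15   9 -30   0 -51  24]
```

Request:
send_rows --steps '[{"dp": [-20,-20,-2],"roll": -0.17,"jaw": 55},{"dp": [-40,-40,-2],"roll": -0.35,"jaw": 55},{"dp": [-60,-65,-2],"roll": -0.53,"jaw": 55},{"dp": [-71,-80,-2],"roll": -0.71,"jaw": 55},{"dp": [-71,-80,-2],"roll": -0.829,"jaw": 55}]'

```text
time_s: 7.78
tcp_pos: [0.5054, 0.0372, 0.11]
eef_rot: [179.9, 0.2, -3.1]
contact_force: [0.5, -0.4, -1.0]
gripper_width: 0.059
gripper_force: 15.0
```

Request:
send_rows --steps '[{"dp": [0,0,0],"roll": 0,"jaw": 55},{"dp": [0,0,0],"roll": 0,"jaw": 55}]'

```text
time_s: 8.02
tcp_pos: [0.5054, 0.0359, 0.1109]
eef_rot: [180.0, 0.1, -3.6]
contact_force: [-0.4, 0.5, -0.6]
gripper_width: 0.0588
gripper_force: 15.0
```

```bash
python3 -c "
from h import *
mv(.5048,.0379,.06,-3.1)
c=cam('wrist');cv2.imwrite('pics/w4.png',c['image'])
for n in [(0,0)]+[(-.0,-.03),(.05,.045),(-.05,.045),(.05,-.045),(-.05,-.045)]:
  a=np.radians(-3.08);q=np.array([.5048,.0379])+n[0]*np.array([np.cos(a),np.sin(a)])+n[1]*np.array([-np.sin(a),np.cos(a)])
  print(n,px(c,(*q,.028),True).round(1))
"
```

```text
dp [-0.8 -2.  50.9] roll -0.0092 | tcp [0.5054 0.0359 0.1109] rot [ 1.7996e+02  9.0000e-02 -3.6300e+00] q [ 26  10 -28   0 -52  60]
(0, 0) [317.4 205.1]
(-0.0, -0.03) [352.  204.8]
(0.05, 0.045) [263.3 148.2]
(-0.05, 0.045) [269.3 257.8]
(0.05, -0.045) [370.3 147.1]
(-0.05, -0.045) [366.9 257.1]
```

View pics/w4.png

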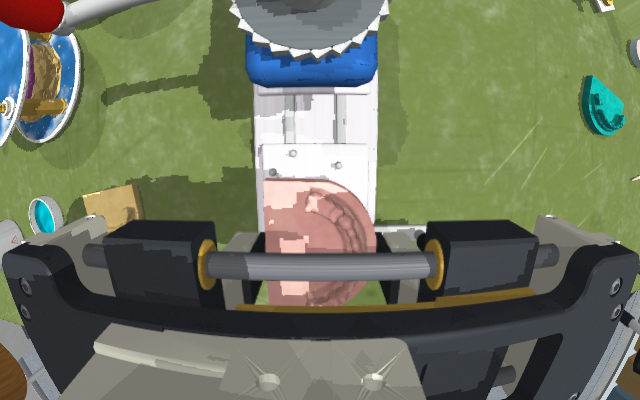

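The wrist view shows the tray's far corners at (263,145) and (369,146), pins at (293,154), (338,165) and (272,173), and the held cast's heel corner at (265,180). I'll convert these to nest coordinates.

```bash
cat >> h.py <<'E'
A0=np.radians(-3.08);PX=np.array([np.cos(A0),np.sin(A0)]);PY=np.array([-PX[1],PX[0]])
def nestxy(q,n=(.5048,.0379)):
    d=np.array(q)[:2]-n; return (1000*np.array([d@PX,d@PY])).round(1)
E
python3 - <<'E'
from h import *
c=cam('wrist')
im=c['image']
g=cv2.resize(im[130:190,250:390],None,fx=5.7,fy=5.7,interpolation=cv2.INTER_CUBIC);cv2.imwrite('pics/crop4.png',g)
for n,uv,z in [("cornL",(263,145),.028),("cornR",(369.5,146),.028),("pin a",(293,153),.037),("pin b",(338,165),.037),("pin c",(272,172),.037)]:
    print(n,nestxy(at(c,uv,z,True)))
P,st=pinkfit(c,(.505,.037,.13),.13);print(st,"heel-side corner region",nestxy(at(c,(265,180),.13,True)),nestxy(r.get_state()['tcp_pos']))
i=np.argsort(P@PX)[-1]
print("cast max x",nestxy(P[i]))
m=[nestxy(p) for p in P]; m=np.array(m); 
s=m[(m[:,0]>0)&(m[:,1]>20)]; print("heel line",np.polyfit(s[:,0],s[:,1],1), "front max -y",m[:,1].min(), "topx",m[:,0].max())
E
```

```text
cornL [52.9 45.2]
cornR [ 51.1 -44.3]
pin a [46.3 19.1]
pin b [ 36.1 -17.2]
pin c [31.  36.9]
[ 263  178  114   76 7314] heel-side corner region [41.2 25.9] [ 1.1 -1.9]
cast max x [42.2 25.3]
heel line [-1.22355156e-02  2.66246991e+01] front max -y -33.2 topx 42.2
```

View pics/crop4.png

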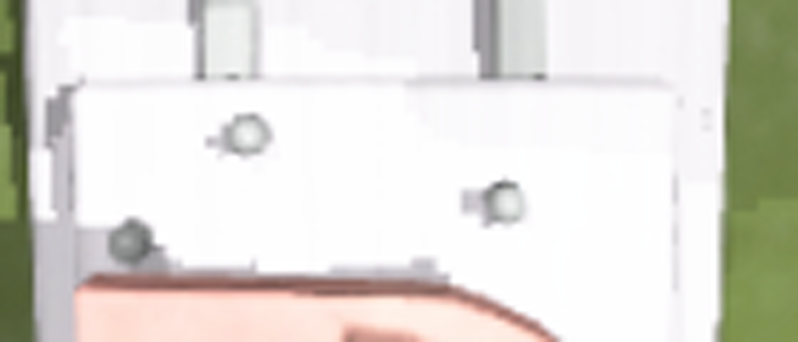

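Request:
send_rows --steps '[{"dp": [-1.3,-2.9,25],"roll": -0.009,"jaw": 55},{"dp": [-1.3,-2.9,50],"roll": -0.009,"jaw": 55},{"dp": [-1.3,-2.9,74],"roll": -0.009,"jaw": 55},{"dp": [-1.3,-2.9,74],"roll": -0.009,"jaw": 55},{"dp": [-1.3,-2.9,74],"roll": -0.009,"jaw": 55}]'

```text
time_s: 8.75
tcp_pos: [0.5055, 0.0392, 0.0385]
eef_rot: [-180.0, -0.0, -3.0]
contact_force: [-0.7, 0.2, -0.3]
gripper_width: 0.0589
gripper_force: 15.0
```

```bash
python3 - <<'E'
from h import *
s=r.get_state();print(s['contact_force'],s['eef_rot'],s['tcp_pos'],nestxy(s['tcp_pos']))
c=cam('wrist');im=c['image']
cv2.imwrite('pics/crop5.png',cv2.resize(im[110:300,210:430],None,fx=3,fy=3,interpolation=cv2.INTER_CUBIC))
E
```

```text
[-0.65110067  0.23671203 -0.30278915] [-1.79992090e+02 -4.42606302e-02 -2.96555332e+00] [0.50545308 0.0392174  0.03846785] [0.6 1.4]
```

View pics/crop5.png

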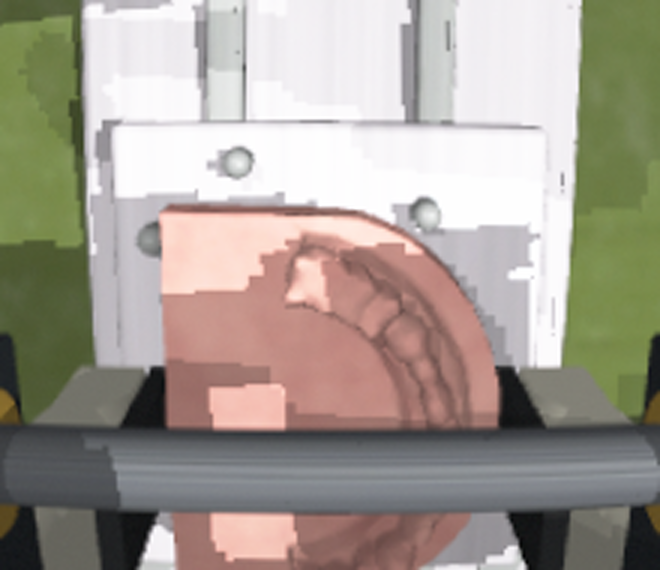

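The crop shows the tray corners at (115,123) and (545,127), pins at (238,162), (426,212) and about (151,239), and the heel corner at (161,208). The cast hovers just inside the heel pin, and I'll compute the offsets.

```bash
python3 - <<'E'
from h import *
c=cam('wrist');C=lambda u,v:(210+(u+.5)/3-.5,110+(v+.5)/3-.5)
for n,uv,z in [("cornL",(115,123),.028),("cornR",(545,125),.028),("pin a",(238,162),.036),("pin b",(426,212),.036),("pin c",(151,239),.036),("heel corner lo",(161,206),.053),("heel corner hi",(163,213),.063),("heel at 380",(168,380),.063),("front",(500,395),.053)]:
    print(n,nestxy(at(c,C(*uv),z,True)))
P,st=pinkfit(c,(.505,.037,.06),.053);m=np.array([nestxy(p) for p in P]);print(st,m.max(0),m.min(0))
s=r.get_state();print(nestxy(s['tcp_pos']),s['eef_rot'])
E
```

```text
cornL [53.7 45.4]
cornR [ 53.5 -42.3]
pin a [46.4 19.3]
pin b [ 36.6 -17.3]
pin c [31.1 37.1]
heel corner lo [40.7 31.6]
heel corner hi [41.3 29.4]
heel at 380 [11.5 29.8]
front [  4.9 -30.7]
[ 263  178  114   76 7423] [40.9 32.3] [ -2.3 -30.4]
[0.8 1.6] [-1.79956789e+02 -9.79083085e-02 -2.95382949e+00]
```

Request:
send_rows --steps '[{"dp": [0.4,-1,0],"roll": 0.001,"jaw": 55},{"dp": [0.4,-1,6],"roll": 0.001,"jaw": 55},{"dp": [0.4,-1,12],"roll": 0.001,"jaw": 55},{"dp": [0.4,-1,17],"roll": 0.001,"jaw": 55},{"dp": [0.4,-1,17],"roll": 0.001,"jaw": 55}]'

```text
time_s: 9.48
tcp_pos: [0.5049, 0.04, 0.0201]
eef_rot: [180.0, 0.1, -3.0]
contact_force: [-0.2, 0.5, -0.3]
gripper_width: 0.0593
gripper_force: 15.0
```

Request:
send_rows --steps '[{"dp": [0,0,2],"roll": 0,"jaw": 55},{"dp": [0,0,4],"roll": 0,"jaw": 55},{"dp": [0,0,4],"roll": 0,"jaw": 55}]'

```text
time_s: 9.85
tcp_pos: [0.5053, 0.0402, 0.0166]
eef_rot: [180.0, 0.0, -3.0]
contact_force: [-0.3, 0.5, -0.7]
gripper_width: 0.059
gripper_force: 15.0
```

Request:
send_rows --steps '[{"dp": [0,0,1],"roll": 0,"jaw": 55},{"dp": [0,0,2],"roll": 0,"jaw": 55},{"dp": [0,0,2],"roll": 0,"jaw": 55}]'

```text
time_s: 10.22
tcp_pos: [0.5053, 0.0402, 0.0146]
eef_rot: [180.0, 0.0, -3.0]
contact_force: [0.4, -0.2, -0.5]
gripper_width: 0.0588
gripper_force: 15.0
```

Request:
send_rows --steps '[{"dp": [0,0,1],"roll": 0,"jaw": 55},{"dp": [0,0,1.2],"roll": 0,"jaw": 55},{"dp": [0,0,1.2],"roll": 0,"jaw": 55}]'

```text
time_s: 10.6
tcp_pos: [0.5055, 0.0402, 0.0137]
eef_rot: [-180.0, -0.0, -3.0]
contact_force: [-1.2, -0.6, 2.4]
gripper_width: 0.0589
gripper_force: 15.0
```

Request:
send_rows --steps '[{"dp": [0,0,0],"roll": 0,"jaw": 85},{"dp": [0,0,0],"roll": 0,"jaw": 85},{"dp": [0,0,0],"roll": 0,"jaw": 85},{"dp": [0,0,-1],"roll": 0,"jaw": 85},{"dp": [0,0,-10],"roll": 0,"jaw": 85}]'

```text
time_s: 11.22
tcp_pos: [0.5049, 0.04, 0.0234]
eef_rot: [180.0, 0.1, -3.0]
contact_force: [0.6, -0.7, -0.8]
gripper_width: 0.0744
gripper_force: 0.0
```

Request:
send_rows --steps '[{"dp": [0,0,-40],"roll": 0,"jaw": 85},{"dp": [0,0,-85],"roll": 0,"jaw": 85},{"dp": [0,0,-85],"roll": 0,"jaw": 85},{"dp": [0,0,-85],"roll": 0,"jaw": 85}]'

```text
time_s: 11.72
tcp_pos: [0.5052, 0.0402, 0.1089]
eef_rot: [-180.0, -0.0, -3.0]
contact_force: [0.6, 0.8, -0.4]
gripper_width: 0.0747
gripper_force: 0.0
```

```bash
python3 - <<'E'
from h import *
s=r.get_state();print(s['contact_force'],s['gripper_width'],s['tcp_pos'],s['eef_rot'])
c=cam('wrist');cv2.imwrite('pics/w6.png',c['image'])
for z in(.028,.036):
  P,st=pinkfit(c,(.505,.04,.04),z);m=np.array([nestxy(p) for p in P]);print(z,st,m.max(0),m.min(0))
s=m[(m[:,0]>0)&(m[:,0]<36)&(m[:,1]>20)];print(np.degrees(np.arctan(np.polyfit(s[:,0],s[:,1],1)[0])))
# black knob & pins: print
h=cv2.cvtColor(c['image'],cv2.COLOR_BGR2HSV)
a=np.array([.505,.038])-.03*PX-.095*PY
print("knob guess",a,"px",px(c,(*a,.077),True))
E
```

```text
[ 0.57170105  0.78746283 -0.41688157] 0.07474356734851294 [0.50518217 0.0402227  0.10886504] [-1.79959718e+02 -3.66655949e-02 -3.01203819e+00]
0.028 [ 284  159   73   91 5546] [39.9 33. ] [-40.6 -28.8]
0.036 [ 284  159   73   91 5546] [40.8 32. ] [-37.2 -27.9]
-0.7717797197153751
knob guess [ 0.46993896 -0.05525086] px [444.46408125 258.57621064]
```

The cast is seated: contact came exactly at plate height. Next I'll grip the tray handle at about (0.471,−0.0535), with the jaws along the press x axis.

```bash
python3 -c "
from h import *
mv(.471,-.0535,.11,-93.1)"
```

```text
dp [-28.9  95.2  -1.8] roll 1.5724 | tcp [0.5048 0.04   0.1082] rot [ 1.80e+02  3.00e-02 -3.01e+00] q [ 27  10 -28   0 -52  60]
```

Request:
send_rows --steps '[{"dp": [-10,30,-2],"roll": 0.18,"jaw": 85},{"dp": [-20,60,-2],"roll": 0.36,"jaw": 85},{"dp": [-29,95,-2],"roll": 0.54,"jaw": 85},{"dp": [-29,95,-2],"roll": 0.72,"jaw": 85},{"dp": [-29,95,-2],"roll": 0.9,"jaw": 85}]'

```text
time_s: 12.4
tcp_pos: [0.4705, -0.0539, 0.1095]
eef_rot: [179.9, 0.0, -55.0]
contact_force: [-0.4, -0.0, -0.2]
gripper_width: 0.0745
gripper_force: 0.0
```

Request:
send_rows --steps '[{"dp": [0,0,0],"roll": 0.17,"jaw": 85},{"dp": [0,0,0],"roll": 0.34,"jaw": 85},{"dp": [0,0,0],"roll": 0.52,"jaw": 85},{"dp": [0,0,0],"roll": 0.672,"jaw": 85},{"dp": [0,0,0],"roll": 0.672,"jaw": 85}]'

```text
time_s: 13.02
tcp_pos: [0.4707, -0.0533, 0.1095]
eef_rot: [179.9, -0.0, -93.0]
contact_force: [0.5, 0.2, 0.4]
gripper_width: 0.0739
gripper_force: 0.0
```

```bash
python3 - <<'E'
from h import *
mv(.471,-.0535,.036,-93.1)
c=cam('wrist');cv2.imwrite('pics/w7.png',c['image']);im=c['image']
g=px(c,(.471,-.0535,.077),True);print(g,px(c,(.471,-.0535,.045),True))
gr=im.max(2);m=(gr<60).astype(np.uint8);n,L,st,ce=cv2.connectedComponentsWithStats(m)
for i in range(1,n):
    if st[i,4]>30 and np.hypot(*(ce[i]-g))<90: print(st[i],ce[i].round(1))
u,v=g.astype(int)
print(gr[v-30:v+40:4,u-40:u+41:4])
E
```

```text
dp [ 0.1 -0.3 73.5] roll 0.0016 | tcp [ 0.4707 -0.0533  0.1095] rot [ 1.7988e+02 -4.0000e-02 -9.3010e+01] q [ 17   7 -32   0 -51 -20]
[321.7534267  221.11306599] [321.49353418 208.91638108]
[311 201  22  29 428] [321.8 214.3]
[    7   220   629   120 18326] [291.2 296.7]
[234 232  20  21 267] [245.8 243.9]
[388 233  19  20 254] [394.6 244. ]
[[156 157 162 158 158 157 161 159 162 162 160 140 144 143 144 163 162 171
  183 174 164]
 [158 159 162 160 153 155 159 165 187 176 167 202 179 145 144 150 153 165
  173 178 165]
 [156 157 160 159 153 155 157 162 229 228 128 198 211 145 143 150 154 159
  165 169 169]
 [156 158 158 157 153 156 158 159 211  30  32  28 179 138 146 151 154 163
  164 171 171]
 [156 159 156 157 155 158 163 162  52  34  32  31  27 137 142 160 154 157
  160 164 165]
 [154 157 157 154 154 159 161 159  29  40  42  41  26 139 140 160 155 158
  157 161 160]
 [153 156 157 155 155 158 157 157  39  44  77  51  39 140 141 156 156 165
  158 159 156]
 [157 157 156 154 155 159 156 149  42  52  54  51  37  83 140 159 164 165
  158 159 157]
 [159 157 161 155 155 157 157 156  39  64  62  59  38  85 144 163 169 160
  160 158 157]
 [156 156 160 157 156 160 157 156 218  42  56  44 104  91 148 164 162 162
  158 156 157]
 [157 155 157 158 156 163 165 157 231 242 167 165 133  88 147 160 159 161
  158 157 160]
 [141 144 145 140 136 140 150 144 232 242 171 165 130  86 145 143 139 142
  139 141 139]
 [189 188 187 184 182 181 180 177 232 242 242 239 183 171 172 169 171 172
  171 165 172]
 [254 254 254 254 254 254 254 254 232 240 243 240 184 251 254 254 254 254
  254 254 254]
 [237 251 222 254 254 254 254 254 232 241 243 240 178 251 254 254 253 253
  254 254 254]
 [172 173 172 251 251 251 251 251 230 241 242 240 172 251 251 222 227 239
  243 254 254]
 [ 92  91  91  91  91  89  90  91  91  89  90  90  89  91  90  91  90  92
   93  92  92]
 [124 122 123 121 123 123 124 122 121 122 121 122 121 122 122 122 123 124
  123 123 124]]
```

The handle sits exactly where projected, so I'll descend, grip and push.

Request:
send_rows --steps '[{"dp": [0,0,40],"roll": 0.001,"jaw": 85},{"dp": [0,0,60],"roll": 0.001,"jaw": 85},{"dp": [0,0,73],"roll": 0.001,"jaw": 85},{"dp": [0,0,73],"roll": 0.001,"jaw": 50},{"dp": [0,0,73],"roll": 0.001,"jaw": 10}]' --newtons 12

```text
time_s: 13.7
tcp_pos: [0.472, -0.0531, 0.0381]
eef_rot: [-179.9, 0.0, -93.1]
contact_force: [-0.5, -0.5, -0.3]
gripper_width: 0.0605
gripper_force: 0.0
```

Request:
send_rows --steps '[{"dp": [0,0,0],"roll": 0,"jaw": 10},{"dp": [0,0,0],"roll": 0,"jaw": 10},{"dp": [0,0,0],"roll": 0,"jaw": 10},{"dp": [0,0,0],"roll": 0,"jaw": 10},{"dp": [0,0,0],"roll": 0,"jaw": 10}]'

```text
time_s: 14.32
tcp_pos: [0.4711, -0.0532, 0.0375]
eef_rot: [180.0, -0.0, -93.1]
contact_force: [-2.0, 0.0, 1.5]
gripper_width: 0.0155
gripper_force: 12.0
```

Request:
send_rows --steps '[{"dp": [0,-5,0],"roll": 0,"jaw": 10},{"dp": [0,-15,0],"roll": 0,"jaw": 10},{"dp": [0,-26,0],"roll": 0,"jaw": 10},{"dp": [0,-38,0],"roll": 0,"jaw": 10},{"dp": [0,-50,0],"roll": 0,"jaw": 10}]'

```text
time_s: 14.95
tcp_pos: [0.5223, -0.0563, 0.0375]
eef_rot: [180.0, -0.0, -93.1]
contact_force: [-1.9, -2.2, 4.2]
gripper_width: 0.0156
gripper_force: 12.0
```

Request:
send_rows --steps '[{"dp": [0,-12,0],"roll": 0,"jaw": 10},{"dp": [0,-24,0],"roll": 0,"jaw": 10},{"dp": [0,-36,0],"roll": 0,"jaw": 10},{"dp": [0,-48,0],"roll": 0,"jaw": 10},{"dp": [0,-60,0],"roll": 0,"jaw": 10}]'

```text
time_s: 15.58
tcp_pos: [0.5819, -0.0599, 0.0375]
eef_rot: [180.0, -0.0, -93.1]
contact_force: [-3.3, -6.8, 3.6]
gripper_width: 0.0161
gripper_force: 12.0
```

Request:
send_rows --steps '[{"dp": [0,-6,0],"roll": 0,"jaw": 10},{"dp": [0,-11,0],"roll": 0,"jaw": 10},{"dp": [0,-15,0],"roll": 0,"jaw": 10},{"dp": [0,-18,0],"roll": 0,"jaw": 10},{"dp": [0,-18,0],"roll": 0,"jaw": 10}]'

```text
time_s: 16.2
tcp_pos: [0.5997, -0.061, 0.0375]
eef_rot: [180.0, -0.0, -93.1]
contact_force: [-2.9, -6.5, 4.4]
gripper_width: 0.0154
gripper_force: 12.0
```

```bash
python3 - <<'E'
from h import *
s=r.get_state();p=np.array(s['tcp_pos']);d=(p-[.4711,-.0532,0])[:2]
print("travel",d@PX,d@PY,s['contact_force'],s['gripper_width'],s['gripper_force'],s['eef_rot'])
E
```

```text
travel 0.12880652990037816 -0.0008345869021636731 [-2.88167858 -6.48440504  4.44078344] 0.0154034376119456 12.000355227501132 [ 1.79979721e+02 -4.85375503e-02 -9.31300215e+01]
```

Request:
send_rows --steps '[{"dp": [0.8,-1,0],"roll": 0,"jaw": 10},{"dp": [0.8,-2,0],"roll": 0,"jaw": 10},{"dp": [0.8,-3,0],"roll": 0,"jaw": 10},{"dp": [0.8,-3,0],"roll": 0,"jaw": 10}]'

```text
time_s: 16.7
tcp_pos: [0.5997, -0.0612, 0.0373]
eef_rot: [179.7, -0.0, -93.2]
contact_force: [-12.1, 1.4, 12.3]
gripper_width: 0.0155
gripper_force: 12.0
```

Request:
send_rows --steps '[{"dp": [0,3,0],"roll": 0,"jaw": 50},{"dp": [0,3,0],"roll": 0,"jaw": 50},{"dp": [0,3,0],"roll": 0,"jaw": 50},{"dp": [0,3,0],"roll": 0,"jaw": 50},{"dp": [0,3,-5],"roll": 0,"jaw": 50}]'

```text
time_s: 17.32
tcp_pos: [0.599, -0.061, 0.0423]
eef_rot: [180.0, -0.0, -93.1]
contact_force: [-0.6, 0.4, 0.1]
gripper_width: 0.0435
gripper_force: 0.0
```

Request:
send_rows --steps '[{"dp": [0,0,-40],"roll": 0,"jaw": 50},{"dp": [0,0,-80],"roll": 0,"jaw": 50},{"dp": [0,0,-140],"roll": 0,"jaw": 50},{"dp": [0,0,-200],"roll": 0,"jaw": 50},{"dp": [0,0,-200],"roll": 0,"jaw": 50}]'

```text
time_s: 17.95
tcp_pos: [0.602, -0.061, 0.2491]
eef_rot: [-179.4, 0.1, -93.1]
contact_force: [-0.1, 0.6, -0.7]
gripper_width: 0.044
gripper_force: 0.0
```

```bash
python3 - <<'E'
from h import *
s=r.get_state();print(s['contact_force'],s['tcp_pos'],s['gripper_width'])
c=cam('top');h=cv2.cvtColor(c['image'],cv2.COLOR_BGR2HSV)
m=(((h[...,0]<8)|(h[...,0]>172))&(h[...,1]>150)&(h[...,2]>80)).astype(np.uint8)
n,L,st,ce=cv2.connectedComponentsWithStats(m)
for i in range(1,n):
    if 225<ce[i][0]<330 and 120<ce[i][1]<200: print(st[i],ce[i].round(1),at(c,ce[i],.21).round(4))
k=np.array([.6346,.0309])+.12*PY;print("lever pred",k,px(c,(*k,.21)))
g=px(c,(.6005,-.061,.077));print("knob px",g);m=(c['image'].max(2)<70).astype(np.uint8);n,L,st,ce=cv2.connectedComponentsWithStats(m)
for i in range(1,n):
    if np.hypot(*(ce[i]-g))<25: print(st[i],ce[i].round(1),at(c,ce[i],.07).round(4))
E
```

```text
[-0.06415577  0.61250986 -0.66144167] [ 0.60201585 -0.06099054  0.24911462] 0.04403102123453232
[246 116  33  19 280] [262.1 125.4] [0.7833 0.2196 0.21  ]
lever pred [0.64104763 0.15072666] [280.21140935 164.80348132]
knob px [339.34254784 184.99941744]
[329 139  40  47 729] [346.7 162.4] [ 0.6911 -0.089   0.07  ]
[318 175   1   1   1] [318. 175.] [0.6398 0.0207 0.07  ]
[353 177   1   3   3] [353. 178.] [ 0.6301 -0.1134  0.07  ]
[340 196   3   1   3] [341. 196.] [ 0.5595 -0.0679  0.07  ]
[352 197   1   1   1] [352. 197.] [ 0.5563 -0.1096  0.07  ]
```

The tray is home: 12 N at the stop with no further travel. Now to the lever.

Request:
send_rows --steps '[{"dp": [-50,-7,-20],"roll": 0,"jaw": 60},{"dp": [-110,-14,-20],"roll": 0,"jaw": 60},{"dp": [-170,-21,-20],"roll": 0,"jaw": 60},{"dp": [-214,-27,-20],"roll": 0,"jaw": 60},{"dp": [-214,-27,-20],"roll": 0,"jaw": 60}]'

```text
time_s: 18.62
tcp_pos: [0.6374, 0.1542, 0.2604]
eef_rot: [179.8, -0.1, -92.9]
contact_force: [-0.5, -1.0, -0.1]
gripper_width: 0.053
gripper_force: 0.0
```

Request:
send_rows --steps '[{"dp": [0,0,0],"roll": 0,"jaw": 60},{"dp": [0,0,0],"roll": 0,"jaw": 60}]'

```text
time_s: 18.88
tcp_pos: [0.6376, 0.1502, 0.2624]
eef_rot: [180.0, -0.0, -93.2]
contact_force: [-0.1, 0.1, -0.2]
gripper_width: 0.0524
gripper_force: 0.0
```

```bash
python3 - <<'E'
from h import *
s=r.get_state();print(s['contact_force'],s['tcp_pos'],s['gripper_width'],s['eef_rot'])
c=cam('wrist');cv2.imwrite('pics/w8.png',c['image']);h=cv2.cvtColor(c['image'],cv2.COLOR_BGR2HSV)
m=(((h[...,0]<8)|(h[...,0]>172))&(h[...,1]>150)&(h[...,2]>60)).astype(np.uint8)
n,L,st,ce=cv2.connectedComponentsWithStats(m)
for i in range(1,n):
    if st[i,4]>60: print(st[i],ce[i].round(1),at(c,ce[i],.201,True).round(4))
print("pred px",px(c,(.641,.1507,.223),True),px(c,(.641,.1507,.179),True))
# pink lower cast under upper? tray handle
for cn in("top","scene"):
    c=cam(cn);h=cv2.cvtColor(c['image'],cv2.COLOR_BGR2HSV);g=px(c,(.6005,-.061,.065));print(cn,g,c['image'].max(2)[int(g[1])-8:int(g[1])+9:2,int(g[0])-10:int(g[0])+11:2])
E
```

```text
[-0.07805872  0.07433398 -0.23935563] [0.6375942  0.15018563 0.26235615] 0.05243230360107406 [ 1.79978303e+02 -1.51954398e-02 -9.31825611e+01]
[222 194  37  38 522] [240.6 213.7] [0.7041 0.1497 0.201 ]
[302 197  24  32 613] [313.9 212.7] [0.6442 0.152  0.201 ]
[202 208  38  42 404] [223.1 228.4] [0.7211 0.1617 0.201 ]
[163 211  20  10 149] [171.9 216.2] [0.7679 0.149  0.201 ]
pred px [317.52206288 219.32852422] [317.94241535 203.96773069]
top [339.18490052 185.63711659] [[202 118 121 128 128 130 129 129 130 130 130]
 [206 120 121 132 134 130 130 130 131 130 132]
 [203 119 120 132 133 130 130 130 132 132 132]
 [176 117 121 134 131 124 128 132 133 135 133]
 [156 124 135 145 120  72  87 131 136 133 131]
 [182 181 152 149 123  55  92 132 134 133 132]
 [132 141 123 139 137 127 144 129 132 135 135]
 [105  85  86  85  98 119 118 130 132 138 135]
 [132 118 119 120 120 122 118 121 135 135 132]]
scene [344.36855069 211.72152865] [[179 232 234 231 174 234 240 177 111 120 134]
 [226 234 231 212 236 235 167 114 117 122 130]
 [232 231 201 232 241 158 116 115 117 135 131]
 [233 205 234 238 155  42  81 115 109 134 130]
 [179 205 229 155  96  33  60 126 127 127 129]
 [185 189 193 153  96  17   7 135 128 126 128]
 [118 158 106 168 139  14  26 144 128 127 131]
 [ 81  61 106 152 142  41  93 129 131 126 128]
 [ 50  64  66  80 171 146 208 122 125 131 129]]
```

The handle is at the home position and the red knob is at about (0.643,0.151). Descending and gripping it.

Request:
send_rows --steps '[{"dp": [-1,-5.5,0],"roll": 0,"jaw": 60},{"dp": [-1,-5.5,30],"roll": 0,"jaw": 60},{"dp": [-1,-5.5,60],"roll": 0,"jaw": 60},{"dp": [-1,-5.5,80],"roll": 0,"jaw": 60},{"dp": [-1,-5.5,89],"roll": 0,"jaw": 60}]'

```text
time_s: 19.65
tcp_pos: [0.6431, 0.1515, 0.1722]
eef_rot: [179.9, -0.0, -93.1]
contact_force: [0.2, 0.3, -0.1]
gripper_width: 0.0528
gripper_force: 0.0
```

Request:
send_rows --steps '[{"dp": [0,0,0],"roll": 0,"jaw": 35},{"dp": [0,0,0],"roll": 0,"jaw": 15},{"dp": [0,0,0],"roll": 0,"jaw": 15},{"dp": [0,0,0],"roll": 0,"jaw": 15},{"dp": [0,0,0],"roll": 0,"jaw": 15}]' --newtons 20

```text
time_s: 20.27
tcp_pos: [0.6429, 0.1521, 0.1741]
eef_rot: [180.0, 0.0, -93.1]
contact_force: [-4.5, 1.5, 4.6]
gripper_width: 0.0183
gripper_force: 20.0
```

```bash
cat >> h.py <<'E'
H=np.array([.6346,.0309])
def lev():
    s=r.get_state();p=np.array(s['tcp_pos'])[:2]-H;th=np.arctan2(-p@PX,p@PY)
    t=-PX*np.cos(th)-PY*np.sin(th);f=np.array(s['contact_force'])[:2];rad=-PX*np.sin(th)+PY*np.cos(th)
    print("th %.3f rad %.4f pullF %.2f radF %.2f z %.4f yaw %.1f gw %.4f gf %.1f t %.2f"%(th,np.hypot(*p),-f@t,f@rad,s['tcp_pos'][2],s['eef_rot'][2],s['gripper_width'],s['gripper_force'],s['time_s']))
    return th
def arc(th0,ths):
    """rows: from commanded angle th0 to angles ths, tool frame assumed aligned (yaw=-93.1+deg(th0))"""
    pos=lambda a:.12*np.array([-np.sin(a),np.cos(a)])
    w=np.radians(r.get_state()['eef_rot'][2])-A0; X=np.array([np.cos(w),np.sin(w)]);Y=np.array([np.sin(w),-np.cos(w)])
    for a in ths:
        d=1000*(pos(a)-pos(th0)); print(a,(d@X).round(1),(d@Y).round(1),"roll",round(-(a-th0),3))
E
python3 -c "
from h import *
th=lev();arc(0,[.05,.1,.15,.2,.24])"
```

```text
th -0.014 rad 0.1215 pullF -4.61 radF 1.24 z 0.1741 yaw -93.1 gw 0.0183 gf 20.0 t 20.27
0.05 0.2 6.0 roll -0.05
0.1 0.6 12.0 roll -0.1
0.15 1.4 17.9 roll -0.15
0.2 2.4 23.8 roll -0.2
0.24 3.5 28.5 roll -0.24
```

Request:
send_rows --steps '[{"dp": [0.2,6,0],"roll": -0.05,"jaw": 15},{"dp": [0.6,12,0],"roll": -0.1,"jaw": 15},{"dp": [1.4,18,0],"roll": -0.15,"jaw": 15},{"dp": [2.4,24,0],"roll": -0.2,"jaw": 15}]'

```text
time_s: 20.78
tcp_pos: [0.6205, 0.1514, 0.1741]
eef_rot: [-179.8, 0.0, -81.6]
contact_force: [2.3, 1.4, 1.7]
gripper_width: 0.0179
gripper_force: 20.0
```

```bash
python3 -c "
from h import *
th=lev();arc(.2,[.23,.26,.29,.34])"
```

```text
th 0.170 rad 0.1213 pullF 2.41 radF 1.15 z 0.1741 yaw -81.6 gw 0.0179 gf 20.0 t 20.77
0.23 0.1 3.6 roll -0.03
0.26 0.2 7.2 roll -0.06
0.29 0.5 10.8 roll -0.09
0.34 1.2 16.7 roll -0.14
```

Request:
send_rows --steps '[{"dp": [0.1,3.5,0],"roll": -0.03,"jaw": 15},{"dp": [0.1,5,0],"roll": -0.045,"jaw": 15}]'

```text
time_s: 21.02
tcp_pos: [0.6147, 0.1505, 0.1741]
eef_rot: [-179.9, 0.0, -79.0]
contact_force: [0.8, 3.3, 3.6]
gripper_width: 0.0183
gripper_force: 20.0
```

```bash
python3 -c "
from h import *
th=lev()"
```

```text
th 0.218 rad 0.1213 pullF 1.33 radF 3.12 z 0.1741 yaw -79.0 gw 0.0183 gf 20.0 t 21.02
```

Request:
send_rows --steps '[{"dp": [0.1,2,0],"roll": -0.015,"jaw": 15},{"dp": [0.1,2,0],"roll": -0.015,"jaw": 15}]'

```text
time_s: 21.28
tcp_pos: [0.6129, 0.1501, 0.174]
eef_rot: [-179.9, 0.0, -78.2]
contact_force: [1.4, 5.2, 4.8]
gripper_width: 0.0181
gripper_force: 20.0
```

```bash
python3 -c "
from h import *
th=lev()"
```

```text
th 0.234 rad 0.1212 pullF 2.31 radF 4.82 z 0.1740 yaw -78.2 gw 0.0181 gf 20.0 t 21.27
```

Request:
send_rows --steps '[{"dp": [0.1,2,0],"roll": -0.015,"jaw": 15},{"dp": [0.1,2,0],"roll": -0.015,"jaw": 15}]'

```text
time_s: 21.52
tcp_pos: [0.6111, 0.1498, 0.1741]
eef_rot: [-179.9, 0.0, -77.3]
contact_force: [3.0, 5.2, 4.5]
gripper_width: 0.0182
gripper_force: 20.0
```

```bash
python3 -c "
from h import *
th=lev()"
```

```text
th 0.249 rad 0.1212 pullF 3.91 radF 4.51 z 0.1741 yaw -77.3 gw 0.0182 gf 20.0 t 21.52
```

Request:
send_rows --steps '[{"dp": [0,2,0],"roll": -0.016,"jaw": 15},{"dp": [0,2,0],"roll": -0.016,"jaw": 15}]'

```text
time_s: 21.78
tcp_pos: [0.6093, 0.1494, 0.1741]
eef_rot: [-179.9, 0.0, -76.4]
contact_force: [1.9, 5.6, 4.7]
gripper_width: 0.0184
gripper_force: 20.0
```

```bash
python3 -c "
from h import *
th=lev()"
```

```text
th 0.264 rad 0.1211 pullF 3.06 radF 5.10 z 0.1741 yaw -76.4 gw 0.0184 gf 20.0 t 21.77
```

Request:
send_rows --steps '[{"dp": [0,2,0],"roll": -0.016,"jaw": 15},{"dp": [0,2,0],"roll": -0.016,"jaw": 15}]'

```text
time_s: 22.02
tcp_pos: [0.6072, 0.1489, 0.1741]
eef_rot: [-179.9, 0.0, -75.5]
contact_force: [0.7, 6.1, 4.9]
gripper_width: 0.0181
gripper_force: 20.0
```

```bash
python3 -c "
from h import *
th=lev()"
```

```text
th 0.282 rad 0.1211 pullF 2.06 radF 5.79 z 0.1741 yaw -75.5 gw 0.0181 gf 20.0 t 22.02
```

Request:
send_rows --steps '[{"dp": [0.1,3,0],"roll": -0.025,"jaw": 15},{"dp": [0.1,3,0],"roll": -0.025,"jaw": 15}]'

```text
time_s: 22.28
tcp_pos: [0.6046, 0.1482, 0.1741]
eef_rot: [-179.8, 0.0, -74.1]
contact_force: [2.7, 6.5, 3.9]
gripper_width: 0.0182
gripper_force: 20.0
```

```bash
python3 -c "
from h import *
th=lev();arc(.315,[.35,.39,.43,.46])"
```

```text
th 0.304 rad 0.1211 pullF 4.18 radF 5.64 z 0.1741 yaw -74.1 gw 0.0182 gf 20.0 t 22.27
0.35 0.0 4.2 roll -0.035
0.39 0.2 9.0 roll -0.075
0.43 0.6 13.8 roll -0.115
0.46 1.0 17.4 roll -0.145
```

Request:
send_rows --steps '[{"dp": [-0.5,4,0],"roll": -0.035,"jaw": 15},{"dp": [-0.8,9,0],"roll": -0.075,"jaw": 15},{"dp": [-0.5,14,0],"roll": -0.115,"jaw": 15},{"dp": [-0.2,17.5,0],"roll": -0.145,"jaw": 15},{"dp": [-0.2,17.5,0],"roll": -0.145,"jaw": 15}]'

```text
time_s: 22.9
tcp_pos: [0.5866, 0.1421, 0.174]
eef_rot: [180.0, -0.0, -65.8]
contact_force: [0.6, 0.6, 5.8]
gripper_width: 0.018
gripper_force: 20.0
```

```bash
python3 -c "
from h import *
th=lev()"
```

```text
th 0.462 rad 0.1211 pullF 0.76 radF 0.31 z 0.1740 yaw -65.8 gw 0.0180 gf 20.0 t 22.90
```

Request:
send_rows --steps '[{"dp": [0,2.4,0],"roll": -0.02,"jaw": 15},{"dp": [0,2.4,0],"roll": -0.02,"jaw": 15}]'

```text
time_s: 23.15
tcp_pos: [0.5847, 0.1412, 0.174]
eef_rot: [-180.0, -0.0, -64.6]
contact_force: [1.4, 0.9, 7.2]
gripper_width: 0.0178
gripper_force: 20.0
```

```bash
python3 -c "
from h import *
th=lev()"
```

```text
th 0.478 rad 0.1210 pullF 1.66 radF 0.25 z 0.1740 yaw -64.6 gw 0.0178 gf 20.0 t 23.15
```

Request:
send_rows --steps '[{"dp": [0,2.4,0],"roll": -0.02,"jaw": 15},{"dp": [0,2.4,0],"roll": -0.02,"jaw": 15}]'

```text
time_s: 23.4
tcp_pos: [0.5828, 0.1402, 0.174]
eef_rot: [-180.0, -0.0, -63.5]
contact_force: [2.6, 0.2, 5.1]
gripper_width: 0.018
gripper_force: 20.0
```

```bash
python3 -c "
from h import *
th=lev()"
```

```text
th 0.496 rad 0.1210 pullF 2.49 radF -0.90 z 0.1740 yaw -63.5 gw 0.0180 gf 20.0 t 23.40
```

Request:
send_rows --steps '[{"dp": [0,2.4,0],"roll": -0.02,"jaw": 15},{"dp": [0,2.4,0],"roll": -0.02,"jaw": 15}]'

```text
time_s: 23.65
tcp_pos: [0.5808, 0.1393, 0.174]
eef_rot: [-179.9, -0.0, -62.4]
contact_force: [3.5, 0.5, 5.1]
gripper_width: 0.0181
gripper_force: 20.0
```

```bash
python3 -c "
from h import *
th=lev()"
```

```text
th 0.514 rad 0.1210 pullF 3.32 radF -1.10 z 0.1740 yaw -62.4 gw 0.0181 gf 20.0 t 23.65
```

```bash
sed -i 's/    return th$/    print("  Mz %.3f  Mz\/.12 %.2f"%(s["moment"][2],s["moment"][2]\/.12)); return th/' h.py; python3 -c "
from h import *
lev();print(r.get_state()['moment'])"
```

```text
th 0.514 rad 0.1210 pullF 3.32 radF -1.10 z 0.1740 yaw -62.4 gw 0.0181 gf 20.0 t 23.65
  Mz -0.057  Mz/.12 -0.47
[ 0.03503875 -1.25757669 -0.05686305]
```

Request:
send_rows --steps '[{"dp": [0,2.4,0],"roll": -0.02,"jaw": 15},{"dp": [0,2.4,0],"roll": -0.02,"jaw": 15}]'

```text
time_s: 23.9
tcp_pos: [0.5788, 0.1382, 0.174]
eef_rot: [-179.9, -0.1, -61.2]
contact_force: [4.2, 0.7, 6.1]
gripper_width: 0.0183
gripper_force: 20.0
```

```bash
python3 -c "
from h import *
th=lev()"
```

```text
th 0.533 rad 0.1209 pullF 4.00 radF -1.34 z 0.1740 yaw -61.2 gw 0.0183 gf 20.0 t 23.90
  Mz -0.053  Mz/.12 -0.44
```

Request:
send_rows --steps '[{"dp": [0,2.4,0],"roll": -0.02,"jaw": 15},{"dp": [0,2.4,0],"roll": -0.02,"jaw": 15}]'

```text
time_s: 24.15
tcp_pos: [0.5766, 0.137, 0.174]
eef_rot: [-180.0, -0.0, -60.1]
contact_force: [3.9, 0.0, 5.7]
gripper_width: 0.0179
gripper_force: 20.0
```

```bash
python3 -c "
from h import *
th=lev()"
```

```text
th 0.554 rad 0.1210 pullF 3.46 radF -1.86 z 0.1740 yaw -60.1 gw 0.0179 gf 20.0 t 24.15
  Mz -0.042  Mz/.12 -0.35
```

Request:
send_rows --steps '[{"dp": [0,2.4,0],"roll": -0.02,"jaw": 15},{"dp": [0,2.4,0],"roll": -0.02,"jaw": 15}]'

```text
time_s: 24.4
tcp_pos: [0.5748, 0.136, 0.174]
eef_rot: [-179.9, -0.1, -58.9]
contact_force: [5.2, -0.3, 5.8]
gripper_width: 0.0181
gripper_force: 20.0
```

```bash
python3 -c "
from h import *
th=lev();arc(.575,[.61,.65,.69,.72])"
```

```text
th 0.571 rad 0.1209 pullF 4.36 radF -2.86 z 0.1740 yaw -58.9 gw 0.0181 gf 20.0 t 24.40
  Mz -0.086  Mz/.12 -0.72
0.61 -0.0 4.2 roll -0.035
0.65 0.1 9.0 roll -0.075
0.69 0.5 13.8 roll -0.115
0.72 0.9 17.4 roll -0.145
```

Request:
send_rows --steps '[{"dp": [0,4,0],"roll": -0.035,"jaw": 15},{"dp": [0.1,9,0],"roll": -0.075,"jaw": 15},{"dp": [0.5,14,0],"roll": -0.115,"jaw": 15},{"dp": [0.9,18,0],"roll": -0.145,"jaw": 15},{"dp": [0.9,18,0],"roll": -0.145,"jaw": 15}]'

```text
time_s: 25.02
tcp_pos: [0.5594, 0.1255, 0.174]
eef_rot: [-180.0, -0.1, -50.6]
contact_force: [4.0, -1.7, 6.2]
gripper_width: 0.0182
gripper_force: 20.0
```

```bash
python3 -c "
from h import *
th=lev()"
```

```text
th 0.725 rad 0.1208 pullF 2.12 radF -3.83 z 0.1740 yaw -50.6 gw 0.0182 gf 20.0 t 25.02
  Mz 0.039  Mz/.12 0.33
```

Request:
send_rows --steps '[{"dp": [0,0.8,0],"roll": -0.007,"jaw": 15},{"dp": [0,0.8,0],"roll": -0.007,"jaw": 15}]'

```text
time_s: 25.28
tcp_pos: [0.5589, 0.1251, 0.174]
eef_rot: [-180.0, -0.1, -50.3]
contact_force: [4.1, -1.6, 5.6]
gripper_width: 0.0181
gripper_force: 20.0
```

Request:
send_rows --steps '[{"dp": [0,0.8,0],"roll": -0.007,"jaw": 15},{"dp": [0,0.8,0],"roll": -0.007,"jaw": 15}]'

```text
time_s: 25.52
tcp_pos: [0.5585, 0.1247, 0.174]
eef_rot: [-180.0, -0.1, -49.9]
contact_force: [4.2, -1.5, 5.5]
gripper_width: 0.0181
gripper_force: 20.0
```

Request:
send_rows --steps '[{"dp": [0,0.8,0],"roll": -0.007,"jaw": 15},{"dp": [0,0.8,0],"roll": -0.007,"jaw": 15}]'

```text
time_s: 25.78
tcp_pos: [0.558, 0.1243, 0.174]
eef_rot: [-180.0, -0.1, -49.5]
contact_force: [6.2, -1.0, 4.9]
gripper_width: 0.0177
gripper_force: 20.0
```

```bash
python3 -c "
from h import *
th=lev()"
```

```text
th 0.741 rad 0.1208 pullF 4.18 radF -4.75 z 0.1740 yaw -49.5 gw 0.0177 gf 20.0 t 25.77
  Mz -0.050  Mz/.12 -0.42
```

Request:
send_rows --steps '[{"dp": [0,0.8,0],"roll": -0.006,"jaw": 15},{"dp": [0,0.8,0],"roll": -0.006,"jaw": 15}]'

```text
time_s: 26.02
tcp_pos: [0.5575, 0.1238, 0.174]
eef_rot: [-179.9, -0.1, -49.1]
contact_force: [5.8, 0.2, 4.2]
gripper_width: 0.0184
gripper_force: 20.0
```

Request:
send_rows --steps '[{"dp": [0,0.8,0],"roll": -0.006,"jaw": 15},{"dp": [0,0.8,0],"roll": -0.006,"jaw": 15}]'

```text
time_s: 26.28
tcp_pos: [0.557, 0.1234, 0.174]
eef_rot: [-179.9, -0.1, -48.8]
contact_force: [5.1, 0.1, 4.3]
gripper_width: 0.0183
gripper_force: 20.0
```

Request:
send_rows --steps '[{"dp": [0,0.8,0],"roll": -0.006,"jaw": 15},{"dp": [0,0.8,0],"roll": -0.006,"jaw": 15}]'

```text
time_s: 26.52
tcp_pos: [0.5565, 0.1229, 0.174]
eef_rot: [-179.9, -0.1, -48.4]
contact_force: [5.9, -0.5, 5.2]
gripper_width: 0.0179
gripper_force: 20.0
```

Request:
send_rows --steps '[{"dp": [0,0.8,0],"roll": -0.006,"jaw": 15},{"dp": [0,0.8,0],"roll": -0.006,"jaw": 15}]'

```text
time_s: 26.78
tcp_pos: [0.5559, 0.1224, 0.174]
eef_rot: [-179.9, -0.1, -48.1]
contact_force: [7.1, 0.2, 4.5]
gripper_width: 0.018
gripper_force: 20.0
```

```bash
python3 -c "
from h import *
th=lev()"
```

```text
th 0.764 rad 0.1207 pullF 5.54 radF -4.46 z 0.1740 yaw -48.1 gw 0.0180 gf 20.0 t 26.77
  Mz -0.050  Mz/.12 -0.41
```

Request:
send_rows --steps '[{"dp": [0,0.8,0],"roll": -0.006,"jaw": 15},{"dp": [0,0.8,0],"roll": -0.006,"jaw": 15}]'

```text
time_s: 27.02
tcp_pos: [0.5555, 0.122, 0.174]
eef_rot: [-179.9, -0.1, -47.7]
contact_force: [6.5, 0.9, 4.0]
gripper_width: 0.0182
gripper_force: 20.0
```

Request:
send_rows --steps '[{"dp": [0,0.8,0],"roll": -0.006,"jaw": 15},{"dp": [0,0.8,0],"roll": -0.006,"jaw": 15}]'

```text
time_s: 27.28
tcp_pos: [0.5549, 0.1215, 0.174]
eef_rot: [-179.9, -0.1, -47.4]
contact_force: [7.0, 0.2, 4.5]
gripper_width: 0.0177
gripper_force: 20.0
```

Request:
send_rows --steps '[{"dp": [0,0.8,0],"roll": -0.006,"jaw": 15},{"dp": [0,0.8,0],"roll": -0.006,"jaw": 15}]'

```text
time_s: 27.52
tcp_pos: [0.5543, 0.1209, 0.174]
eef_rot: [-179.9, -0.1, -47.0]
contact_force: [7.7, -0.6, 6.2]
gripper_width: 0.0176
gripper_force: 20.0
```

```bash
python3 -c "
from h import *
th=lev()"
```

```text
th 0.782 rad 0.1207 pullF 5.34 radF -5.62 z 0.1740 yaw -47.0 gw 0.0176 gf 20.0 t 27.52
  Mz -0.024  Mz/.12 -0.20
```

Request:
send_rows --steps '[{"dp": [0,0.8,0],"roll": -0.006,"jaw": 15},{"dp": [0,0.8,0],"roll": -0.006,"jaw": 15}]'

```text
time_s: 27.78
tcp_pos: [0.5538, 0.1205, 0.174]
eef_rot: [-179.9, -0.1, -46.7]
contact_force: [6.7, 0.1, 4.3]
gripper_width: 0.0185
gripper_force: 20.0
```

Request:
send_rows --steps '[{"dp": [0,0.8,0],"roll": -0.006,"jaw": 15},{"dp": [0,0.8,0],"roll": -0.006,"jaw": 15}]'

```text
time_s: 28.02
tcp_pos: [0.5533, 0.12, 0.1741]
eef_rot: [-179.9, -0.1, -46.4]
contact_force: [8.1, 0.2, 4.2]
gripper_width: 0.0179
gripper_force: 20.0
```

Request:
send_rows --steps '[{"dp": [0,0.8,0],"roll": -0.006,"jaw": 15},{"dp": [0,0.8,0],"roll": -0.006,"jaw": 15}]'

```text
time_s: 28.28
tcp_pos: [0.5525, 0.1193, 0.174]
eef_rot: [-179.9, -0.1, -46.0]
contact_force: [6.2, 0.1, 3.7]
gripper_width: 0.0178
gripper_force: 20.0
```

```bash
python3 -c "
from h import *
th=lev()"
```

```text
th 0.802 rad 0.1207 pullF 4.55 radF -4.13 z 0.1740 yaw -46.0 gw 0.0178 gf 20.0 t 28.27
  Mz -0.015  Mz/.12 -0.13
```

Request:
send_rows --steps '[{"dp": [0,0.6,0],"roll": -0.004,"jaw": 15},{"dp": [0,0.6,0],"roll": -0.004,"jaw": 15}]'

```text
time_s: 28.52
tcp_pos: [0.5522, 0.119, 0.174]
eef_rot: [-179.9, -0.1, -45.8]
contact_force: [6.6, 1.2, 4.6]
gripper_width: 0.018
gripper_force: 20.0
```

```bash
python3 -c "
from h import *
th=lev()"
```

```text
th 0.806 rad 0.1206 pullF 5.65 radF -3.60 z 0.1740 yaw -45.8 gw 0.0180 gf 20.0 t 28.52
  Mz 0.020  Mz/.12 0.17
```

Request:
send_rows --steps '[{"dp": [0,0.6,0],"roll": -0.004,"jaw": 15},{"dp": [0,0.6,0],"roll": -0.004,"jaw": 15}]'

```text
time_s: 28.78
tcp_pos: [0.5518, 0.1186, 0.174]
eef_rot: [-179.9, -0.1, -45.6]
contact_force: [7.9, -0.1, 4.0]
gripper_width: 0.0181
gripper_force: 20.0
```

```bash
python3 -c "
from h import *
th=lev()"
```

```text
th 0.810 rad 0.1206 pullF 5.71 radF -5.47 z 0.1740 yaw -45.6 gw 0.0181 gf 20.0 t 28.77
  Mz -0.055  Mz/.12 -0.46
```

Request:
send_rows --steps '[{"dp": [0,0.8,0],"roll": -0.006,"jaw": 15},{"dp": [0,0.8,0],"roll": -0.006,"jaw": 15}]'

```text
time_s: 29.02
tcp_pos: [0.5514, 0.1182, 0.174]
eef_rot: [-179.9, -0.1, -45.2]
contact_force: [7.5, 1.5, 4.2]
gripper_width: 0.0181
gripper_force: 20.0
```

Request:
send_rows --steps '[{"dp": [0,0.8,0],"roll": -0.006,"jaw": 15},{"dp": [0,0.8,0],"roll": -0.006,"jaw": 15}]'

```text
time_s: 29.28
tcp_pos: [0.5509, 0.1177, 0.174]
eef_rot: [-179.9, -0.1, -44.9]
contact_force: [8.5, 0.1, 3.7]
gripper_width: 0.0181
gripper_force: 20.0
```

```bash
python3 - <<'E'
from h import *
lev()
c=cam('wrist');cv2.imwrite('pics/w9.png',c['image']);h=cv2.cvtColor(c['image'],cv2.COLOR_BGR2HSV)
m=(((h[...,0]<8)|(h[...,0]>172))&(h[...,1]>150)&(h[...,2]>50)).astype(np.uint8)
n,L,st,ce=cv2.connectedComponentsWithStats(m)
for i in range(1,n):
    if st[i,4]>20 : print(st[i],ce[i].round(1))
p=r.get_state()['tcp_pos'];print(px(c,(p[0],p[1],.223),True),px(c,(p[0],p[1],.179),True))
# rod/hub: hub projection for candidates
print("hub px",px(c,(*H,.186),True))
g=cv2.cvtColor(c['image'],cv2.COLOR_BGR2GRAY)
for v in range(120,200,12): print(v,g[v,270:380:4])
E
```

```text
th 0.821 rad 0.1206 pullF 6.22 radF -5.81 z 0.1740 yaw -44.9 gw 0.0181 gf 20.0 t 29.27
  Mz -0.018  Mz/.12 -0.15
[633  30   7  11  50] [636.6  35.3]
[  35   50   83  126 5907] [ 77.6 116.8]
[113  61  19  11 144] [123.   65.5]
[119  85  38  79 974] [144.7 125.2]
[303 229  35  24 674] [320.1 242.2]
[311 282  18   3  39] [319.7 282.7]
[ 38 364   7   8  35] [ 40.8 367.1]
[321.22995736 277.32723535] [321.2129794  242.20366027]
hub px [326.14519138  28.65073334]
120 [ 81  83  79  80  85  83 147 187 191 174 166 179 222 228 213 172 159 190
 212 236 243 244 242 242 243 245 244 242]
132 [ 82  80  79  79  79  80  79  83  85 173 155 180 221 226 212 169 237 177
 223 231 236 252 247 252 252 251 252 252]
144 [ 79  79  79  79  79  82  84  79  79  80  76 180 222 224 212 165 251 250
 250 250 167 226 231 249 250 251 252 252]
156 [ 81  82  82  80  80  83  82  85  80  82 107 180 221 223 210 162 251 249
 251 251 250 251 185 221 230 232 252 251]
168 [ 80  79  80 125  80  79 117 125 125 122 106 182 221 222 209 160  80 235
 250 251 250 251 251 251 251 145 225 228]
180 [ 79  80  82 127 125 129 128 127 125 125 110 182 220 221 209 153 124 125
  81 103 251 248 232 240 241 239 241 216]
192 [ 82  87  94 137 132 133 128 127 124 125 107 181 187 197 190 148 124 125
 123 122 119  85 176 238 240 235 242 241]
```

The knob is centred in the jaws, within about 1 mm. The rod direction gives a lever angle of about 0.82–0.84 rad, past the third click and well short of the fourth at 1.047. Handing in while holding it there.

```bash
python3 -c "
from h import *
lev();print(r.close_job())"
```

```text
th 0.821 rad 0.1206 pullF 7.15 radF -4.87 z 0.1741 yaw -44.9 gw 0.0182 gf 20.0 t 29.32
  Mz -0.011  Mz/.12 -0.09
the job is handed in; nothing more can be done
None
```

I set the pink lower cast in the tray, pushed the tray home and handed the job in holding the lever at about 0.82 rad, between clicks 3 (0.785) and 4 (1.047); I placed the third click mainly by that angle, since I felt only a small force dip, not the full 4 N drop.

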